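# Ready a kitchen scale for weighing into a bowl

### The job

Get the kitchen scale ready so that I can weigh sugar in ounces straight into the white bowl. With the platform still empty, switch the scale on with its round key, then press the long units key to change from grams to ounces; after that set the bowl gently upright in the middle of the platform, let go of it, and press the square tare key so that the bowl is not counted. Press one key at a time, let each spring back, do not press the tare key before the bowl stands there nor the on/off key after that, and leave the jars where they are.

Things in the scene. Friction and masses are not known exactly. Their poses are not given: they have to be found in the camera images.
- scale: Grey digital kitchen scale, fixed to the worktop: 246 (x) by 200 (y) mm, flat panel 26 mm high. Origin: under its centre; x to its back, y to its left. Round steel platform at the back; at the front a display and, nearest the robot, three dark rubber keys at x = -98 mm: left to right round on/off (y = +62), long units (y = 0), square tare (y = -62). Turned at most 0.25 rad.
- power_key_top (a point): Middle of the top of the round on/off key, 27 mm across; when up its top stands 33 mm over the worktop, 7 mm proud of the panel. Moves with the key.
- units_key_top (a point): Middle of the top of the long units key, a bar of 20 (x) by 44 (y) mm, 7 mm proud of the panel. Moves with the key.
- tare_key_top (a point): Middle of the top of the square tare key, 26 by 26 mm, 7 mm proud of the panel. Moves with the key.
- power_key (a joint): Travel of the on/off key in m: 0 up, 0.005 fully down (straight down). It counts as pressed beyond 0.003. Spring: 0.9 N to start it, 3.9 N fully down, springs back by itself.
- units_key (a joint): Travel of the units key: the same values and spring as the on/off key.
- tare_key (a joint): Travel of the tare key: the same values and spring as the on/off key.
- platform: The scale's round steel weighing platform, 156 mm across, flat on top. It rests on a spring: starts to sink at 2.5 N and stops after 4 mm at 12.5 N.
- platform_centre (a point): Centre of the platform's top, 37 mm behind the middle of the case, 38 mm over the worktop when empty.
- bowl: Empty white stoneware bowl, 0.22 to 0.35 kg, standing upright left or right of the scale. Round, without handle: 120 mm across the rim, 62 mm tall, foot 68 mm across, wall 8 mm thick and nearly upright over its top 25 mm, inner floor 9 mm up. Origin: centre of its foot; z up. It can be picked up from above by pinching the wall, one finger inside.
- bowl_rim (a point): Centre of the bowl's mouth, level with the rim, 62 mm over its foot; the middle of the wall's thickness lies 55 mm from it at 10 to 15 mm under the rim.
- jar: Glass jar of brown sugar with a black lid, 65 mm across, 86 mm tall, loose, standing on the other side of the scale from the bowl. Origin: centre of its underside.
- spice_a: Spice jar with a black lid, 41 mm across, 105 mm tall, loose, standing at the right rear. Origin: centre of its underside.
- spice_b: A second spice jar, 40 mm across, 105 mm tall, loose, beside the first. Origin: centre of its underside.

How it is judged:
On the way, in this order (a step that is already met when the one before it is completed fails the run):
1. the scale is switched on: the round on/off key is pressed (3 mm or more) while the bowl is not on the platform (value of joint power_key above 0.003 m and contact force between bowl and platform below 0.3 N), for 0.05 s.
2. the on/off key has sprung back and the long units key is pressed (3 mm or more) with the platform still without the bowl (value of joint units_key above 0.003 m and value of joint power_key below 0.001 m and contact force between bowl and platform below 0.3 N), for 0.05 s.
3. the bowl stands released and still on the platform, upright, its foot within 30 mm of the middle (contact force between bowl and platform above 1 N and horizontal distance between bowl and platform_centre below 0.03 m and angle between bowl's own z axis and vertical below 0.1 rad and contact force between the fingers and bowl below 0.1 N and linear speed of bowl below 0.02 m/s and value of joint units_key below 0.001 m), for 0.2 s.
4. the square tare key is pressed (3 mm or more) with the bowl standing on the platform (value of joint tare_key above 0.003 m and contact force between bowl and platform above 1 N and horizontal distance between bowl and platform_centre below 0.03 m and angle between bowl's own z axis and vertical below 0.1 rad), for 0.05 s.
At the end, for the whole second after the job is handed in: The bowl stands still and upright (within 0.1 rad) on the platform with the centre of its foot within 30 mm of the platform's centre, and all three keys have sprung back up (less than 1 mm down) (contact force between bowl and platform above 1 N and horizontal distance between bowl and platform_centre below 0.03 m and angle between bowl's own z axis and vertical below 0.1 rad and linear speed of bowl below 0.02 m/s and value of joint each of power_key, units_key, tare_key below 0.001 m); the robot touches nothing.
It fails at once if the tare key is pressed while the bowl is not standing on the platform (value of joint tare_key above 0.003 m and contact force between bowl and platform below 0.3 N).
It fails at once if the on/off key is pressed while the bowl is on the platform (value of joint power_key above 0.003 m and contact force between bowl and platform above 0.5 N).
It fails at once if two keys are down together (value of joint each of power_key, units_key above 0.003 m or value of joint each of units_key, tare_key above 0.003 m or value of joint each of power_key, tare_key above 0.003 m).
It fails at once if the bowl is banged or forced onto the platform (over 40 N) (contact force between bowl and platform above 40 N).
It fails at once if the glass jar or a spice jar is shifted by more than 40 mm or tipped over (distance of any of jar, spice_a, spice_b from where it was at the start of the episode above 0.04 m or angle between any of jar, spice_a, spice_b's own z axis and vertical above 0.5 rad).
It also fails if it takes over 58 s, if anything falls off the work surface, if the arm or the gripper's body presses on something with over 40 N, if the wrist force passes 120 N, or if a joint passes its speed limit or range.

### The arm

A 6-joint arm with a two-finger parallel gripper is mounted at the origin on a cart in front of the work surface, level with it; the furniture and walls round the work are solid. World frame = base frame: x ahead of the robot, y to its left, z up, the work surface at z = 0. Lengths are in m, angles in rad, forces in N, time in s.
With the tool pointing down it reaches from about 0.35 to 0.775 m from the base axis. Payload 7.3 kg.
Tool frame: the origin (TCP) lies at the centre of the arm's flange, where the gripper is bolted on; the fingertips stand 178 mm ahead of it and the grasp point (between the pads) lies 159 mm ahead of it; z points along the fingers, y is the line along which they close (so a half turn about z gives the same grasp; the last joint's range is limited). The gripper opens to 92 mm and grips with 3 to 60 N. Pads are 19 mm wide; open, the fingers measure 130 mm over their backs; the gripper's body (75 mm by 190 mm) begins 47 mm behind the grasp point.
Start: joints at [-1.428, 0.342, 1.524, -0, 1.275, -0.146], TCP at [0.15, -0.503, 0.405] pointing down, gripper open.
Joint ranges: [-2.53, 2.53], [-0.77, 2.02], [0.04, 2.7], [-1, 4.14], [0.28, 2.66], [-3.11, 3.11]. Speed limits (rad/s): [2.57, 2.57, 3.14, 3.14, 3.14, 3.14].

### API

Orientations are given as [roll, pitch, yaw] about the fixed x, y, z axes, in that order (R = Rz(yaw) Ry(pitch) Rx(roll)).
In Python, from cell import robot gives the robot as it stands.
- The arm moves only by the shell command python3 drive.py FILE [OPENING] [FORCE], which reads ROWS from the file FILE. ROWS is a JSON list of rows, 1 to 8 of them, each of 6 numbers: dx, dy, dz in m, then a rotation vector rx, ry, rz in rad; each row shifts and turns the commanded pose from where the row before left it, along the tool's axes as they then stand; what a row does not reach is not made up. A row lasts 1/12 s, in which the tool goes at most 0.0417 m and 0.125 rad, less where a joint would pass 70% of its speed; a pose out of reach is approached as far as the arm can. OPENING is the finger opening in m, set as the command begins (- or left out keeps the last). The fingers move at their own pace and stop on an object; FORCE is the grip in N (left out, the last holds). Time passes only in rows, so rows that do not move let the fingers close. It prints the time, the measured TCP pose, the force, the opening and the grip force at its end. Input that does not fit is refused with a message, and nothing moves.
- robot.observe(): the state, without advancing time (a new reading comes with each control period).
- robot.read_camera(name): name is "scene" or "top" or "wrist"; returns a dict with "image" (480x640x3 uint8, red, green, blue), "fx", "fy", "cx", "cy" (pixels), "pose" (4x4, takes a point from camera to world coordinates). Camera axes: x right, y down, z forward; pixel columns grow to the right and rows downward; lengths in m; the calibration is good to about 2 mm. A picture is of the moment at which its call begins. There is no depth.
- robot.hand_in(): hands the job in; it is judged then, once.
The state is a dict: "time": time; "qpos": joint angles; "qvel": joint speeds; "joint_efforts": joint torques, N m; "tool_pos": TCP position; "tool_rot": TCP orientation; "contact_force": force on the tool from outside, world axes, zero at the start; "torque": the same for the moment, N m; "opening": finger opening in m; "grip_force": force on a finger pad.
Only numpy, scipy, OpenCV 4.12 (cv2) and the standard library are available. Lean on these libraries where they do the work, as an engineer would, in place of code of your own. Each camera call takes 0.05 s, during which the arm holds its last target. There are 200 camera calls.

## Working session

There is one attempt and no reset: what is moved stays moved. The work goes in short steps, Python scripts to look and compute and a shell command to move; the robot and the scene stay as the last step left them, time stands still between calls to the robot, and variables do not carry over. Pictures are saved under pics/ and viewed, at most 10 in all, crops included, and the job is handed in when it is done.

```bash
ls; mkdir -p pics
python3 - <<'E'
from cell import robot
import cv2,numpy as np
for n in ("top","scene"):
    c=robot.read_camera(n); cv2.imwrite(f"pics/{n}0.png",c["image"][:,:,::-1])
    print(n,c["fx"],c["cx"],c["cy"],np.round(c["pose"],4).tolist())
o=robot.observe(); print(o["time"],o["tool_pos"],o["tool_rot"],o["opening"])
E
```

```text
cell.py
drive.py
pics
top 518.9501224477395 317.5199691043812 242.7835440758365 [[-0.0269, -0.986, 0.1646, 0.3402], [-0.9996, 0.0255, -0.0108, -0.0699], [0.0064, -0.1648, -0.9863, 1.2892], [0.0, 0.0, 0.0, 1.0]]
scene 515.7552873301715 318.18896387472495 236.11657223230785 [[-0.7142, -0.3985, 0.5755, -0.0851], [-0.6997, 0.3842, -0.6024, 0.63], [0.019, -0.8328, -0.5532, 0.6961], [0.0, 0.0, 0.0, 1.0]]
0.1 [ 0.14953269 -0.50313024  0.40411965] [-3.14023927e+00 -2.10858899e-04  2.88830960e-01] 0.09186464024578016
```
View pics/top0.png

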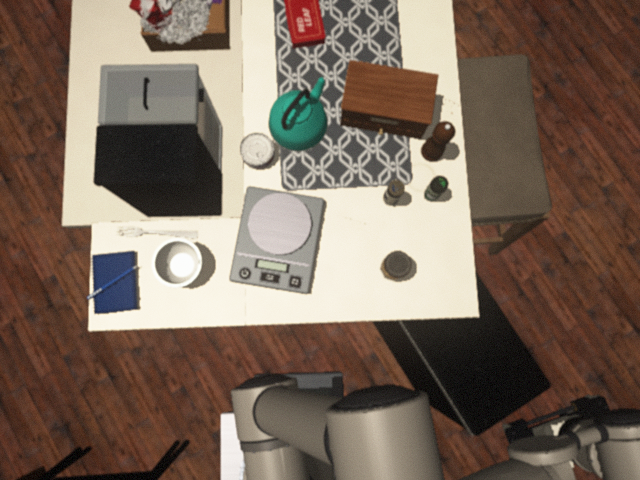

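View pics/scene0.png

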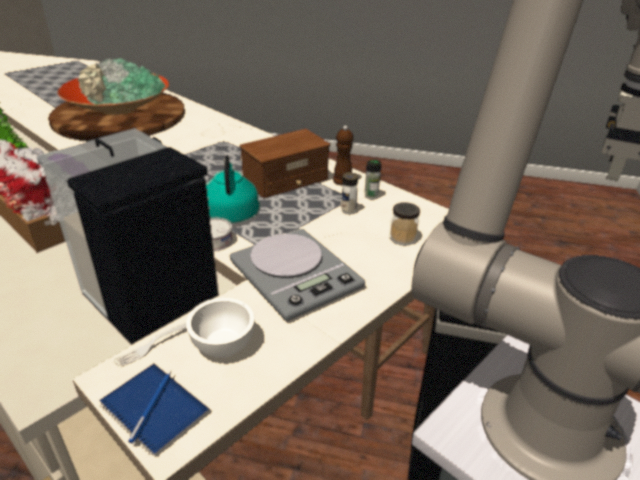

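The top view shows power, units and tare keys near (245,273), (270,277) and (295,283), the platform near (281,223) and the bowl near (178,263). In the scene view the same items are near (296,299), (321,289), (345,279), (287,255) and (221,325). I'll enlarge both to refine these.

Run:
```python
import cv2,numpy as np
t=cv2.imread("pics/top0.png");s=cv2.imread("pics/scene0.png")
a=cv2.resize(t[185:300,140:340],(800,460),interpolation=cv2.INTER_CUBIC)[:, :]
a=cv2.resize(t[225:300,140:340],(800,300),interpolation=cv2.INTER_CUBIC)
b=cv2.resize(s[260:360,180:380],(600,300),interpolation=cv2.INTER_CUBIC)
b=cv2.copyMakeBorder(b,0,0,0,200,0)
cv2.imwrite("pics/crop.png",np.vstack([a,b]))
def ell(im,roi,f,nm):
    x0,y0,x1,y1=roi; m=(f(im[y0:y1,x0:x1].astype(int))*255).astype(np.uint8)
    m=cv2.morphologyEx(m,cv2.MORPH_OPEN,np.ones((3,3)))
    c=max(cv2.findContours(m,0,1)[0],key=cv2.contourArea)
    e=cv2.fitEllipse(cv2.convexHull(c)); print(nm,np.round(np.array(e[0])+[x0,y0],1),np.round(e[1],1))
# platform: pinkish (R>G)
for im,roi,n in((t,(240,185,325,260),"plat top"),(s,(235,225,335,285),"plat scene")):
    ell(im,roi,lambda p:(p.sum(2)>380)&(p[:,:,2]-p[:,:,1]>3),n)
for p in [(281,223),(250,215),(245,245)]: print(t[p[1],p[0]])
for p in [(287,255),(260,275),(160,263),(155,280),(130,245)]: print(s[p[1],p[0]],t[p[1],p[0]])
```

```text
plat top [279.6 205.3] [84.6 97. ]
plat scene [287.  241.2] [ 66.4 105.6]
[198 201 211]
[195 198 207]
[161 170 170]
[188 192 204] [148 156 159]
[135 140 142] [131 138 139]
[20 13 16] [ 97 106 113]
[14 17 16] [230 245 249]
[14 13 15] [228 242 248]
```

View pics/crop.png

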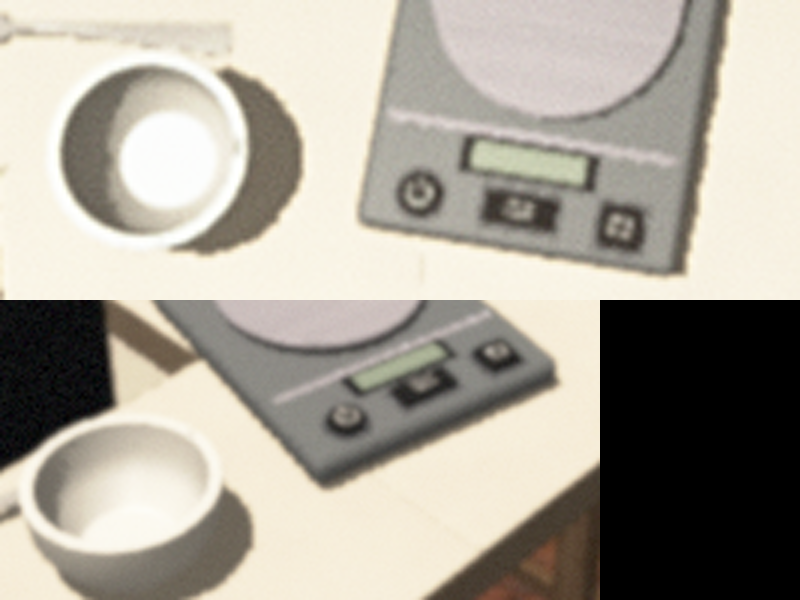

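The crop shows the three keys at top-view (244.4,272.9), (269.6,277.6), (294.9,281.6) and scene-view (295,299), (321,288.4), (345,277.7). The bowl rim centre is at top (176.9,262.5) and scene (220,320.7).

```bash
cat > h.py <<'E'
import numpy as np, cv2
from cell import robot
def ray(c,u):
    R=c["pose"]; d=R[:3,:3]@np.array([(u[0]-c["cx"])/c["fx"],(u[1]-c["cy"])/c["fy"],1]); return R[:3,3],d/np.linalg.norm(d)
def tri(rays):
    A=0;b=0
    for p,d in rays:
        M=np.eye(3)-np.outer(d,d);A=A+M;b=b+M@p
    x=np.linalg.solve(A,b); return x,[np.linalg.norm((np.eye(3)-np.outer(d,d))@(x-p)) for p,d in rays]
def atz(r,z): p,d=r; return (p+d*(z-p[2])/d[2])[:2]
E
python3 - <<'E'
from h import *
T=robot.read_camera("top");S=robot.read_camera("scene")
def ell(im,seed):
    m=np.zeros((482,642),np.uint8);im=np.ascontiguousarray(cv2.GaussianBlur(im,(3,3),0))
    cv2.floodFill(im,m,seed,0,(9,)*3,(9,)*3,4|cv2.FLOODFILL_FIXED_RANGE|cv2.FLOODFILL_MASK_ONLY|(255<<8))
    m=m[1:-1,1:-1]; c=max(cv2.findContours(m,0,1)[0],key=cv2.contourArea); e=cv2.fitEllipse(cv2.convexHull(c)); print(np.round(e[0],1),np.round(e[1],1)); return e[0]
P={"power":((244.4,272.9),(295,299),.033),"units":((269.6,277.6),(321,288.4),.033),"tare":((294.9,281.6),(345,277.7),.033),"rim":((176.9,262.5),(220,320.7),.062),
"plat":(ell(T["image"],(281,223)),ell(S["image"],(287,255)),.038),"jar":((398,263),(406,210),.086)}
for k,(a,b,z) in P.items():
    ra,rb=ray(T,a),ray(S,b); x,e=tri([ra,rb]); print(k,np.round(x,4),np.round(e,4),"top@z",np.round(atz(ra,z),4),"scene@z",np.round(atz(rb,z),4))
E
```

```text
[278.3 223.7] [58.4 60.1]
[285.4 254.1] [38.2 67. ]
power [0.4816 0.0971 0.0301] [0.0012 0.0012] top@z [0.4804 0.0959] scene@z [0.4803 0.1   ]
units [0.4689 0.0362 0.0295] [0.0015 0.0015] top@z [0.4673 0.0349] scene@z [0.4674 0.04  ]
tare [ 0.4579 -0.025   0.0296] [0.002 0.002] top@z [ 0.456  -0.0262] scene@z [ 0.4568 -0.0207]
rim [0.5082 0.255  0.0574] [0.0019 0.0019] top@z [0.5062 0.2524] scene@z [0.5057 0.2586]
plat [0.6009 0.0127 0.0354] [0.0016 0.0016] top@z [0.5991 0.0116] scene@z [0.5996 0.0159]
jar [ 0.4899 -0.2704  0.0793] [0.0009 0.0009] top@z [ 0.4883 -0.2698] scene@z [ 0.4845 -0.2602]
```

Triangulated heights are within 3–5 mm of the given ones. Power to tare comes out at 124 mm, the scale's yaw is about -0.195, and units to platform is about 135 mm, so everything agrees. I'll work at tool yaw 0 throughout, so tool x is world x, y is -y and z is -z.

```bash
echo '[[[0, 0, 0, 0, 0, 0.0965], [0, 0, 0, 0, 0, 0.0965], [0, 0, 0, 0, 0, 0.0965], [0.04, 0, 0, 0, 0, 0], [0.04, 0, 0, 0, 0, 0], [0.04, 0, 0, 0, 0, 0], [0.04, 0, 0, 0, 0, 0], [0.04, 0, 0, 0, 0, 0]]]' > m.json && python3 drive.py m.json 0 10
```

```text
refused: ROWS must be a list of rows, each a list of 6 numbers. Nothing was moved.
```

I used the wrong layout. The manual says a list of rows, each a list of 6 numbers; once more.

```bash
echo '[[0, 0, 0, 0, 0, 0.0965], [0, 0, 0, 0, 0, 0.0965], [0, 0, 0, 0, 0, 0.0965], [0.04, 0, 0, 0, 0, 0], [0.04, 0, 0, 0, 0, 0], [0.04, 0, 0, 0, 0, 0], [0.04, 0, 0, 0, 0, 0], [0.04, 0, 0, 0, 0, 0]]' > m.json && python3 drive.py m.json 0 10
echo '[[0, -0.04, 0, 0, 0, 0], [0, -0.04, 0, 0, 0, 0], [0, -0.04, 0, 0, 0, 0], [0, -0.04, 0, 0, 0, 0], [0, -0.04, 0, 0, 0, 0], [0, -0.04, 0, 0, 0, 0], [0, -0.04, 0, 0, 0, 0], [0, -0.04, 0, 0, 0, 0]]' > m.json && python3 drive.py m.json
echo '[[0.02, -0.04, 0, 0, 0, 0], [0.02, -0.04, 0, 0, 0, 0], [0.02, -0.04, 0, 0, 0, 0], [0.02, -0.04, 0.02, 0, 0, 0], [0.02, -0.04, 0.04, 0, 0, 0], [0.02, -0.04, 0.04, 0, 0, 0], [0.01, -0.04, 0.04, 0, 0, 0], [0, 0, 0, 0, 0, 0]]' > m.json && python3 drive.py m.json
```

```text
time: 0.87
tool_pos: [0.3513, -0.5031, 0.4046]
tool_rot: [-3.141, 0.0, -0.001]
contact_force: [0.4, -0.3, 1.1]
opening: 0.0433
grip_force: 0.0
time: 1.53
tool_pos: [0.3492, -0.1816, 0.4046]
tool_rot: [-3.142, -0.0, -0.001]
contact_force: [0.9, 0.7, -0.5]
opening: 0.0007
grip_force: 0.0
time: 2.2
tool_pos: [0.457, 0.0507, 0.2982]
tool_rot: [-3.14, 0.009, 0.003]
contact_force: [-1.1, -0.1, -1.0]
opening: 0.0006
grip_force: 0.0
```

```bash
echo '[[0, 0, 0, 0, 0, 0], [0, 0, 0, 0, 0, 0], [0, 0, 0, 0, 0, 0]]' > m.json && python3 drive.py m.json
python3 - <<'E'
from h import *
c=robot.read_camera("wrist"); cv2.imwrite("pics/w1.png",c["image"][:,:,::-1])
np.save("w1.npy",c["pose"])
Ri=np.linalg.inv(c["pose"])
for n,p in dict(power=(.480,.098,.033),units=(.467,.0375,.033),tare=(.4565,-.0235,.033),tip=(*robot.observe()["tool_pos"][:2],robot.observe()["tool_pos"][2]-.178)).items():
    q=Ri@np.array([*p,1]); print(n,q[0]/q[2]*c["fx"]+c["cx"],q[1]/q[2]*c["fy"]+c["cy"])
E
```

```text
time: 2.45
tool_pos: [0.4581, 0.046, 0.3043]
tool_rot: [3.141, -0.002, -0.002]
contact_force: [0.2, -1.0, -0.0]
opening: 0.0007
grip_force: 0.0
power 246.02089330257704 217.95839015768283
units 330.32632512136115 235.3635075980556
tare 413.1909137243625 249.0385840757961
tip 319.36433948768746 303.29211446760274
```

View pics/w1.png

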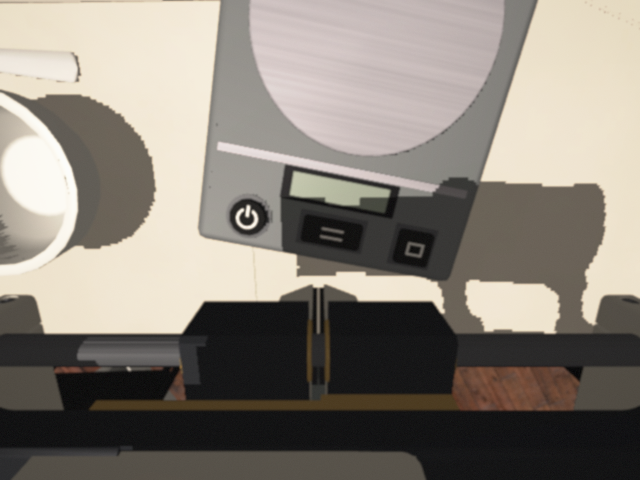

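The wrist view shows power (247,217), units (331,234) and tare (414,248), within about 1 px of my predictions. Next I'll press power.

```bash
echo '[[0.011, -0.026, 0, 0, 0, 0], [0.011, -0.026, 0, 0, 0, 0], [0, 0, 0.03, 0, 0, 0], [0, 0, 0.03, 0, 0, 0], [0, 0, 0.02, 0, 0, 0], [0, 0, 0, 0, 0, 0], [0, 0, 0, 0, 0, 0]]' > m.json && python3 drive.py m.json
echo '[[0, 0, 0.006, 0, 0, 0], [0, 0, 0.004, 0, 0, 0], [0, 0, 0, 0, 0, 0], [0, 0, 0, 0, 0, 0], [0, 0, 0, 0, 0, 0]]' > m.json && python3 drive.py m.json
```

```text
time: 3.08
tool_pos: [0.4801, 0.0981, 0.2236]
tool_rot: [3.141, 0.0, -0.002]
contact_force: [0.3, -0.4, 0.3]
opening: 0.0004
grip_force: 0.0
time: 3.5
tool_pos: [0.4801, 0.0989, 0.2137]
tool_rot: [3.142, -0.001, -0.001]
contact_force: [0.1, 0.8, 0.0]
opening: 0.0005
grip_force: 0.0
```

```bash
echo '[[0, 0, 0.004, 0, 0, 0], [0, 0, 0.003, 0, 0, 0], [0, 0, 0, 0, 0, 0], [0, 0, 0, 0, 0, 0], [0, 0, 0, 0, 0, 0]]' > m.json && python3 drive.py m.json; echo '[[0, 0, 0, 0, 0, 0]]' > m.json && python3 drive.py m.json
```

```text
time: 3.92
tool_pos: [0.4804, 0.0989, 0.2064]
tool_rot: [-3.142, -0.002, -0.001]
contact_force: [2.2, -0.2, 3.2]
opening: 0.0002
grip_force: 1.9
time: 4.0
tool_pos: [0.4804, 0.0989, 0.2064]
tool_rot: [3.142, -0.002, -0.001]
contact_force: [2.8, -0.0, 3.3]
opening: 0.0005
grip_force: 1.9
```

```bash
echo '[[0, 0, 0.001, 0, 0, 0], [0, 0, 0, 0, 0, 0], [0, 0, 0, 0, 0, 0]]' > m.json && python3 drive.py m.json; echo '[[0, 0, -0.02, 0, 0, 0], [0, 0, -0.01, 0, 0, 0], [-0.013, 0.03, 0, 0, 0, 0], [0, 0.03, 0, 0, 0, 0], [0, 0, 0, 0, 0, 0], [0, 0, 0, 0, 0, 0]]' > m.json && python3 drive.py m.json
```

```text
time: 4.25
tool_pos: [0.4803, 0.0989, 0.2061]
tool_rot: [-3.142, -0.002, -0.001]
contact_force: [0.6, 0.5, 12.1]
opening: 0.0006
grip_force: 5.8
time: 4.75
tool_pos: [0.4666, 0.0379, 0.235]
tool_rot: [-3.142, 0.001, -0.003]
contact_force: [-0.2, 0.8, -0.3]
opening: 0.0003
grip_force: 0.0
```

Power bottomed out, so it is pressed. Units is next.

```bash
echo '[[0, 0, 0.02, 0, 0, 0], [0, 0, 0.004, 0, 0, 0], [0, 0, 0.003, 0, 0, 0], [0, 0, 0.002, 0, 0, 0], [0, 0, 0, 0, 0, 0], [0, 0, 0, 0, 0, 0]]' > m.json && python3 drive.py m.json; echo '[[0, 0, 0.0007, 0, 0, 0], [0, 0, 0, 0, 0, 0], [0, 0, 0, 0, 0, 0]]' > m.json && python3 drive.py m.json
```

```text
time: 5.25
tool_pos: [0.4665, 0.0394, 0.2064]
tool_rot: [-3.141, 0.001, 0.0]
contact_force: [-2.7, 0.7, 4.7]
opening: 0.0004
grip_force: 1.8
time: 5.5
tool_pos: [0.4666, 0.0394, 0.2061]
tool_rot: [-3.141, 0.001, -0.0]
contact_force: [-4.3, 1.5, 9.4]
opening: 0.0005
grip_force: 4.7
```

```bash
echo '[[0, 0, -0.035, 0, 0, 0], [0, 0, -0.035, 0, 0, 0], [0, 0, -0.04, 0, 0, 0], [0, -0.04, 0, 0, 0, 0], [0, -0.04, 0, 0, 0, 0], [0, -0.04, 0, 0, 0, 0], [0.01, -0.02, 0, 0, 0, 0], [0, 0, 0, 0, 0, 0]]' > m.json && python3 drive.py m.json 0.05
echo '[[0, 0, 0, 0, 0, 0], [0, 0, 0, 0, 0, 0]]' > m.json && python3 drive.py m.json
python3 - <<'E'
from h import *
c=robot.read_camera("wrist"); cv2.imwrite("pics/w2.png",c["image"][:,:,::-1])
np.save("w2.npy",c["pose"])
Ri=np.linalg.inv(c["pose"]); K=np.array([[c["fx"],0,c["cx"]],[0,c["fy"],c["cy"]],[0,0,1]])
im=c["image"][:,:,::-1].copy()
a=np.linspace(0,2*np.pi,60)
P=np.stack([.506+.06*np.cos(a),.2555+.06*np.sin(a),0*a+.062,0*a+1]); q=K@(Ri@P)[:3]; q=(q[:2]/q[2]).T
cv2.polylines(im,[np.round(q).astype(int)],True,(0,0,255),1); cv2.imwrite("pics/w2.png",im)
E
```

```text
time: 6.17
tool_pos: [0.4776, 0.1827, 0.3159]
tool_rot: [-3.14, -0.003, 0.004]
contact_force: [0.2, -0.0, 0.4]
opening: 0.0477
grip_force: 0.0
time: 6.33
tool_pos: [0.4768, 0.1787, 0.3152]
tool_rot: [3.141, 0.0, -0.0]
contact_force: [0.4, -0.6, 0.4]
opening: 0.0497
grip_force: 0.0
```

View pics/w2.png

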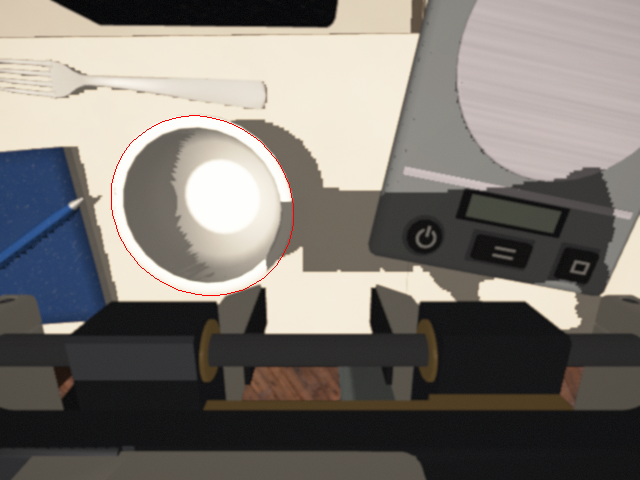

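The wrist view shows the predicted rim circle (red) lying on the bowl's rim, at columns 112–293 and rows 115–295. The position is confirmed, so I'll grasp the right wall.

```bash
echo '[[0.029, -0.022, 0, 0, 0, 0], [0, 0, 0, 0, 0, 0], [0, 0, 0.035, 0, 0, 0], [0, 0, 0.03, 0, 0, 0], [0, 0, 0.02, 0, 0, 0], [0, 0, 0.01, 0, 0, 0], [0, 0, 0.009, 0, 0, 0], [0, 0, 0, 0, 0, 0]]' > m.json && python3 drive.py m.json
echo '[[0, 0, 0, 0, 0, 0], [0, 0, 0, 0, 0, 0], [0, 0, 0, 0, 0, 0], [0, 0, 0, 0, 0, 0], [0, 0, 0, 0, 0, 0], [0, 0, 0, 0, 0, 0], [0, 0, 0, 0, 0, 0]]' > m.json && python3 drive.py m.json 0 25
```

```text
time: 7.05
tool_pos: [0.5059, 0.2001, 0.2104]
tool_rot: [3.141, 0.002, -0.002]
contact_force: [-0.2, -0.1, -0.3]
opening: 0.0504
grip_force: 0.0
time: 7.63
tool_pos: [0.506, 0.2009, 0.2119]
tool_rot: [-3.141, -0.001, -0.001]
contact_force: [-2.3, -0.4, 6.2]
opening: 0.0113
grip_force: 23.2
```

```bash
echo '[[0, 0, -0.01, 0, 0, 0], [0, 0, -0.02, 0, 0, 0], [0, 0, -0.02, 0, 0, 0], [0, 0, -0.03, 0, 0, 0], [0, 0, 0, 0, 0, 0], [0, 0, 0, 0, 0, 0], [0, 0, 0, 0, 0, 0]]' > m.json && python3 drive.py m.json - 30
python3 - <<'E'
from h import *
a=robot.read_camera("scene")["image"][200:360,140:380,::-1]; b=robot.read_camera("wrist")["image"][:,:,::-1]
cv2.imwrite("pics/g.png",np.hstack([cv2.resize(a,(450,300)),cv2.resize(b,(350,300))]))
E
```

```text
time: 8.22
tool_pos: [0.5055, 0.2007, 0.2908]
tool_rot: [3.141, 0.001, -0.001]
contact_force: [-0.1, 0.7, -2.2]
opening: 0.0089
grip_force: 30.5
```

View pics/g.png

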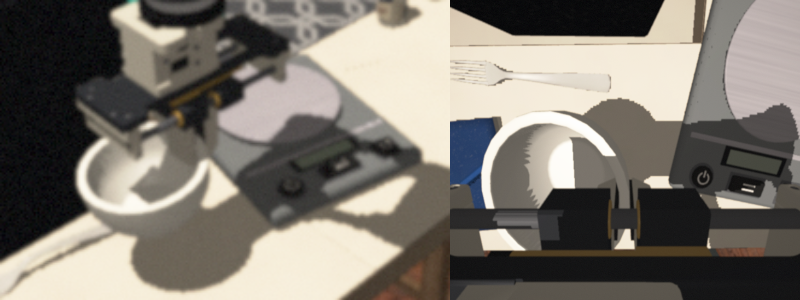

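The bowl is held upright with its foot clear of the table (scene crop around (145,190); its wall is between the pads at wrist crop (625,230)). I'll carry it over the platform.

```bash
echo '[[0.0067, 0.0174, 0, 0, 0, 0], [0.0134, 0.0347, 0, 0, 0, 0], [0.0134, 0.0347, 0, 0, 0, 0], [0.0134, 0.0347, 0, 0, 0, 0], [0.0134, 0.0347, 0, 0, 0, 0], [0.0134, 0.0347, 0, 0, 0, 0], [0.0134, 0.0347, 0, 0, 0, 0], [0.0067, 0.0174, 0, 0, 0, 0]]' > m.json && python3 drive.py m.json
echo '[[0, 0, 0, 0, 0, 0], [0, 0, 0, 0, 0, 0], [0, 0, 0, 0, 0, 0]]' > m.json && python3 drive.py m.json
python3 - <<'E'
from h import *
a=robot.read_camera("scene")["image"][140:340,180:420,::-1]; b=robot.read_camera("wrist")["image"][:,:,::-1]
cv2.imwrite("pics/p.png",np.hstack([cv2.resize(a,(400,333)),cv2.resize(b,(400,333))]))
E
```

```text
time: 8.98
tool_pos: [0.6004, -0.0462, 0.2899]
tool_rot: [3.141, 0.001, -0.003]
contact_force: [-0.0, -0.9, -1.9]
opening: 0.009
grip_force: 30.5
time: 9.23
tool_pos: [0.5991, -0.0416, 0.2902]
tool_rot: [-3.141, 0.003, -0.001]
contact_force: [-0.1, 1.2, -2.8]
opening: 0.0087
grip_force: 30.5
```

View pics/p.png

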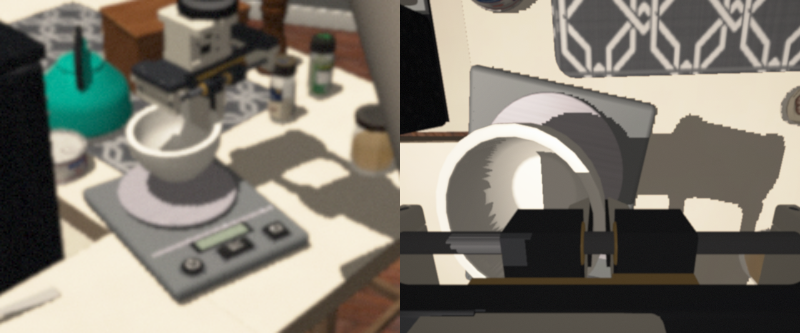

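The bowl hangs upright over the platform in both views (scene crop (172,150)). I'll lower it slowly.

```bash
echo '[[0, 0, 0.01, 0, 0, 0], [0, 0, 0.01, 0, 0, 0], [0, 0, 0.008, 0, 0, 0], [0, 0, 0.005, 0, 0, 0], [0, 0, 0, 0, 0, 0], [0, 0, 0, 0, 0, 0]]' > m.json && python3 drive.py m.json
for i in 1 2; do echo '[[0, 0, 0.002, 0, 0, 0], [0, 0, 0, 0, 0, 0], [0, 0, 0, 0, 0, 0]]' > m.json && python3 drive.py m.json; done
```

```text
time: 9.83
tool_pos: [0.5996, -0.042, 0.2582]
tool_rot: [-3.141, 0.001, -0.001]
contact_force: [-0.1, 0.1, -0.6]
opening: 0.009
grip_force: 30.4
time: 10.08
tool_pos: [0.5997, -0.0422, 0.2569]
tool_rot: [3.141, -0.001, -0.001]
contact_force: [-0.8, 0.2, 0.8]
opening: 0.0091
grip_force: 30.5
time: 10.33
tool_pos: [0.5997, -0.0425, 0.255]
tool_rot: [3.141, -0.001, -0.001]
contact_force: [-1.0, -2.3, 5.2]
opening: 0.0088
grip_force: 30.6
```

The bowl is on the platform, with about 7 N on it. I'll open and retreat straight up.

```bash
echo '[[0, 0, 0, 0, 0, 0], [0, 0, 0, 0, 0, 0], [0, 0, 0, 0, 0, 0], [0, 0, 0, 0, 0, 0], [0, 0, 0, 0, 0, 0], [0, 0, 0, 0, 0, 0]]' > m.json && python3 drive.py m.json 0.04
echo '[[0, 0, -0.01, 0, 0, 0], [0, 0, -0.02, 0, 0, 0], [0, 0, -0.03, 0, 0, 0], [0, 0, -0.04, 0, 0, 0], [0, 0, 0, 0, 0, 0], [0, 0, 0, 0, 0, 0], [0, 0, 0, 0, 0, 0]]' > m.json && python3 drive.py m.json
echo '[[-0.035, 0, 0, 0, 0, 0], [-0.035, 0, 0, 0, 0, 0], [-0.035, 0, 0, 0, 0, 0], [-0.037, 0.018, 0, 0, 0, 0], [0, 0, 0, 0, 0, 0], [0, 0, 0, 0, 0, 0]]' > m.json && python3 drive.py m.json 0 10
python3 - <<'E'
from h import *
o=robot.observe()["tool_pos"];print(o)
for n in("top","scene"):
    c=robot.read_camera(n); im=c["image"][:,:,::-1].copy(); K=np.array([[c["fx"],0,c["cx"]],[0,c["fy"],c["cy"]],[0,0,1]]);a=np.linspace(0,2*np.pi,60)
    P=np.stack([.5995+.06*np.cos(a),.013+.06*np.sin(a),0*a+.1,0*a+1]);q=K@(np.linalg.inv(c["pose"])@P)[:3];q=(q[:2]/q[2]).T
    cv2.polylines(im,[np.round(q*16).astype(int)],True,(0,0,255),1,cv2.LINE_AA,4)
    x=(215,170) if n=="top" else (220,180)
    if n=="top":A=cv2.resize(im[x[1]:x[1]+130,x[0]:x[0]+130],(400,400))
    else:B=cv2.resize(im[x[1]:x[1]+130,x[0]:x[0]+130],(400,400))
cv2.imwrite("pics/r.png",np.hstack([A,B]))
E
```

```text
time: 10.83
tool_pos: [0.5996, -0.042, 0.2543]
tool_rot: [-3.141, 0.0, -0.001]
contact_force: [-0.7, 0.2, 0.0]
opening: 0.0391
grip_force: 0.0
time: 11.42
tool_pos: [0.5993, -0.0421, 0.3548]
tool_rot: [3.141, -0.0, -0.001]
contact_force: [-0.2, 1.2, -0.7]
opening: 0.0396
grip_force: 0.0
time: 11.92
tool_pos: [0.4559, -0.0603, 0.3536]
tool_rot: [-3.141, 0.003, -0.002]
contact_force: [0.5, -0.1, -0.2]
opening: 0.0042
grip_force: 0.0
[ 0.45589118 -0.06033296  0.3536465 ]
```

View pics/r.png

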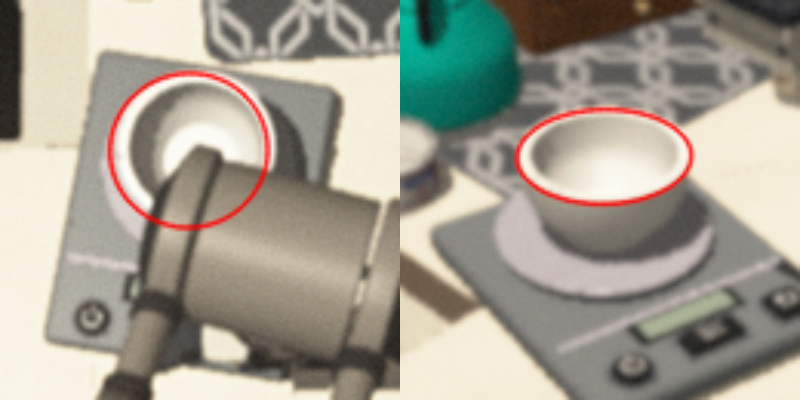

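The bowl stands upright and centred; both views match the predicted rim to within a few mm. Tare is last.

```bash
echo '[[0, -0.037, 0, 0, 0, 0], [0, 0, 0.035, 0, 0, 0], [0, 0, 0.035, 0, 0, 0], [0, 0, 0.03, 0, 0, 0], [0, 0, 0.018, 0, 0, 0], [0, 0, 0, 0, 0, 0], [0, 0, 0, 0, 0, 0]]' > m.json && python3 drive.py m.json
```

```text
time: 12.6
tool_pos: [0.4583, -0.0228, 0.2356]
tool_rot: [-3.141, 0.002, -0.0]
contact_force: [0.8, 0.4, 0.6]
opening: 0.0005
grip_force: 0.0
```

```bash
echo '[[0, 0, 0.02, 0, 0, 0], [0, 0, 0.004, 0, 0, 0], [0, 0, 0.003, 0, 0, 0], [0, 0, 0.002, 0, 0, 0], [0, 0, 0, 0, 0, 0], [0, 0, 0, 0, 0, 0]]' > m.json && python3 drive.py m.json; echo '[[0, 0, 0.001, 0, 0, 0], [0, 0, 0, 0, 0, 0], [0, 0, 0, 0, 0, 0]]' > m.json && python3 drive.py m.json
```

```text
time: 13.1
tool_pos: [0.458, -0.0231, 0.2083]
tool_rot: [3.141, -0.001, -0.001]
contact_force: [-0.6, 1.3, 2.6]
opening: 0.0005
grip_force: 1.3
time: 13.35
tool_pos: [0.458, -0.0231, 0.2069]
tool_rot: [3.141, -0.002, -0.001]
contact_force: [1.3, 2.7, 3.2]
opening: 0.0005
grip_force: 1.7
```

```bash
echo '[[0, 0, 0.001, 0, 0, 0], [0, 0, 0, 0, 0, 0], [0, 0, 0, 0, 0, 0]]' > m.json && python3 drive.py m.json; echo '[[0, 0, -0.02, 0, 0, 0], [0, 0, -0.035, 0, 0, 0], [0, 0, -0.035, 0, 0, 0], [0, 0, -0.03, 0, 0, 0], [-0.03, 0, 0, 0, 0, 0], [0, 0, 0, 0, 0, 0], [0, 0, 0, 0, 0, 0], [0, 0, 0, 0, 0, 0]]' > m.json && python3 drive.py m.json
python3 - <<'E'
from h import *
a=robot.read_camera("scene")["image"][:,:,::-1]; b=robot.read_camera("wrist")["image"][:,:,::-1]
cv2.imwrite("pics/f.png",np.hstack([cv2.resize(a,(400,300)),cv2.resize(b,(400,300))]))
E
```

```text
time: 13.6
tool_pos: [0.458, -0.0231, 0.2061]
tool_rot: [3.141, -0.002, -0.001]
contact_force: [-0.5, 2.1, 9.6]
opening: 0.0007
grip_force: 4.8
time: 14.27
tool_pos: [0.4277, -0.0232, 0.3251]
tool_rot: [3.141, 0.0, -0.001]
contact_force: [0.1, 0.4, -0.1]
opening: 0.0004
grip_force: 0.0
```

View pics/f.png

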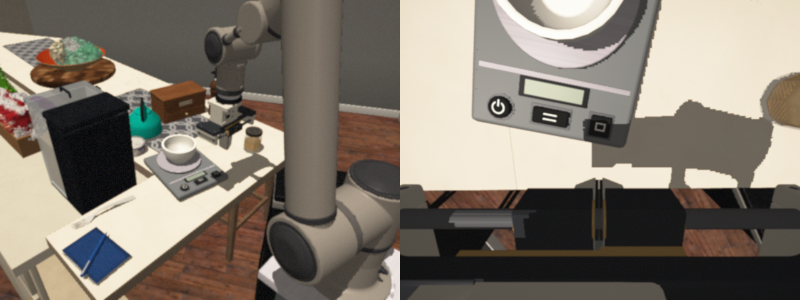

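The bowl is upright on the platform (scene (181,148)), the keys are up, the jars are unmoved and the gripper is clear.

```bash
python3 -c "
from cell import robot
print(robot.hand_in())"
```

```text
the job is handed in; nothing more can be done
None
```

I pressed power and units on the empty platform, set the bowl upright in the middle, released it, pressed tare, and handed the job in at about 14 s; no verdict was returned.

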